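Seat the keyed crank wheel on its drive pin

ROBOT

A 7-joint arm with a two-finger parallel gripper is mounted at the origin on a cart in front of the work surface, level with it; the furniture and walls round the work are solid. World frame = base frame: x ahead of the robot, y to its left, z up, the work surface at z = 0. Lengths are in m, angles in rad, forces in N, time in s.
With the tool pointing down it reaches from about 0.425 to 0.925 m from the base axis. Payload 6.8 kg.
Tool frame: the origin (TCP) lies at the centre of the arm's flange, where the gripper is bolted on; the fingertips stand bot.tip_extent ahead of it and the grasp point (between the pads) lies 155 mm ahead of it (bot.tip_extent is the distance from the TCP to the fingertips, in m); z points along the fingers, y is the line along which they close (so a half turn about z gives the same grasp; the last joint's range is limited). The gripper opens to 85 mm and grips with 20 to 120 N. Pads are 22 mm wide; open, the fingers measure 114 mm over their backs; the gripper's body (76 mm by 85 mm) begins 54 mm behind the grasp point. The pads swing forward as they close: fully open they stand 13 mm farther back than shut.
Start: joints at [1.102, 0.477, 0.022, 1.555, -0.011, 1.109, -0.083], TCP at [0.238, -0.632, 0.405] pointing down, gripper open.
Joint ranges: [-2.96, 2.96], [-0.34, 2.1], [-1.41, 1.46], [0.24, 2.44], [-1.37, 4.51], [0.17, 1.92], [-2.96, 2.96]. Speed limits (rad/s): [2.39, 2.39, 3.14, 3.14, 3.14, 3.14, 3.14].

INTERFACE

Orientations are given as a unit quaternion [w, x, y, z].
In Python, from station import telemetry, vision, bot gives the robot as it stands.
- The arm moves only by the tool step_arm, never from a script. Its argument "series" is text: rows parted by semicolons, each of 7 numbers parted by spaces: the shift along the world's x, y, z in m, then the turn, a rotation vector about the world's x, y, z in rad, then the opening, from -1 (shut) to 1 (fully open), so that 0 is half open. In form: dx dy dz rx ry rz claw; .... A call has 1 to 5 rows; each row shifts and turns the commanded pose from where the row before left it; what a row does not reach is not made up. A row lasts 1/12 s, in which the tool goes at most 41.7 mm and 7.16 degrees, less where a joint would pass 70% of its speed; a pose out of reach is approached as far as the arm can. A call with a gripper value outside its range is refused whole. The fingers move at their own pace and stop on an object; "newtons" is the grip in N (left out, the last holds). Time passes only in rows, so rows that do not move let the fingers close. It gives the time, the measured TCP pose, the force, the opening and the grip force at its end, in the units of the state.
- telemetry.sense(): the state, without advancing time (a new reading comes with each control period).
- vision.capture(name): name is "side" or "top"; returns a dict with "pixels" (400x640x3 uint8, red, green, blue), "range_z" (400x640 float32, m along the optical axis (not along the pixel's ray), 0 where there is no reading), "K" (3x3 intrinsics, pixels), "cam_to_world" (4x4, takes a point from camera to world coordinates). Camera axes: x right, y down, z forward; pixel columns grow to the right and rows downward; lengths in m; the calibration is good to about 2 mm. A picture is of the moment at which its call begins.
- bot.close_job(): hands the job in; it is judged then, once.
The state is a dict: "time": time; "joint_pos": joint angles; "joint_velocities": joint speeds; "effort": joint torques, N m; "eef_pos": TCP position; "orientation": TCP orientation; "contact_force": force on the tool from outside, world axes, zero at the start; "moment": the same for the moment, N m; "grip_width": finger opening in m; "grasp_force": force on a finger pad.
Only numpy, scipy, OpenCV 4.12 (cv2) and the standard library are available. Lean on these libraries where they do the work, as an engineer would, in place of code of your own. Each camera call takes 0.05 s, during which the arm holds its last target. There are 200 camera calls.

TASK

With a fingertip, push the upright wing on the wooden crank wheel so that the wheel turns on its spindle until the notch in its rim stands over the steel drive pin on the board, then press down on the hub until the wheel is seated fully home, flat on the board. Do not lift the wheel, and leave the loose things on and around the board where they are.

Things in the scene. Friction and masses are not known exactly. Their poses are not given: they have to be found in the camera images.
- base: Plywood board, 150 x 220 x 20 mm (x, y, z), fixed to the bench. Origin: centre of its underside; z up. An upright steel spindle at its centre is hidden in the wheel's hub. A flat polished brass bush, 80 mm diameter, round the spindle holds the wheel 10 mm above the board; it slides down under about 5 N of push, has no spring and stays where it is left.
- pin_top (a point): Centre of the top of the fixed steel drive pin: upright, round, 10 mm diameter, 7 mm tall above the board's top face (3 mm below the raised wheel's underside), 62 mm from the spindle axis on the board's -x side. Half of it shows beyond the wheel's rim.
- wheel: Wooden crank wheel, loose on the spindle (0.75 mm radial play), disc 124 mm diameter, 16 mm thick, about 0.12 kg. Origin: centre of its underside, z up. Underside 30 mm above the bench at the start, 20 mm when seated on the board. Turns easily either way, does not coast. Starts turned at least 34 degrees away from where it fits; it fits when its x axis points the same way as the base's.
- notch (a point): Middle of the mouth of the one notch in the wheel's rim, on its -x side, 62 mm from the axis, at the height of the wheel's underside. The notch is 16 mm wide, 9 mm deep towards the axis, and cut through the full thickness. The wheel goes down only with the pin in it: 3 mm of play either way (about 2.8 degrees).
- hub_top (a point): Centre of the flat closed top of the wheel's round hub, 40 mm diameter, 42 mm above the wheel's underside: the place to press.
- wing_top (a point): Point on the middle line of the top edge of the wheel's thumb wing, 45 mm from the axis. The wing is an upright wooden bar on the disc, straight out from the hub to the rim on the side opposite the notch (wheel's +x): 12 mm thick, from the hub to 60 mm from the axis, 24 mm tall above the disc's upper face (40 mm above the wheel's underside). Push its flat side.
- small_wheel: Bystander: dark toy wheel, 36 mm diameter, 14 mm thick, lying loose on the board near its +y end, about 90 mm from the spindle. Origin: centre of its underside.
- offcut: Bystander: sawn wooden block, 35 x 70 x 20 mm, lying loose on the board near its -y end, about 90 mm from the spindle. Origin: centre of its underside.
- elephant: Bystander: flat wooden elephant, 104 x 151 x 18 mm, lying loose on the bench behind the board to the right. Origin: centre of its underside.
- car: Bystander: wooden toy car, 62 x 144 x 61 mm, loose on the bench behind the board to the left. Origin: centre of its underside.
- case: Bystander: drill bit case, 66 x 120 x 30 mm, loose on the bench to the right of the board. Origin: centre of its underside.

How it is judged:
At the end, for the whole second after the job is handed in: The wheel lies flat on the board (underside within 1.5 mm of the board's top face, tilt under 0.03 rad), its notch round the drive pin (centres within 6 mm), at rest (z of wheel in the frame of base below 0.0215 m and horizontal distance between notch and pin_top below 0.006 m and angle between wheel's own z axis and vertical below 0.03 rad and angular speed of wheel below 0.1 rad/s); the robot touches nothing.
It fails at once if the wheel is lifted more than 6 mm above its starting height on the bush (z of wheel in the frame of base above 0.036 m).
It fails at once if the wheel is tipped by more than 0.2 rad (angle between wheel's own z axis and vertical above 0.2 rad).
It fails at once if one of the loose things on or around the board is moved more than 20 mm (distance of any of small_wheel, offcut, elephant, car, case from where it was at the start of the episode above 0.02 m).
It also fails if it takes over 48 s, if anything falls off the work surface, if the arm or the gripper's body presses on something with over 40 N, if the wrist force passes 120 N, or if a joint passes its speed limit or range.

## Working session

There is one attempt and no reset: what is moved stays moved. The work goes in short steps, Python scripts to look and compute and a tool call to move; the robot and the scene stay as the last step left them, time stands still between calls to the robot, and variables do not carry over. Pictures are saved under pics/ and viewed, at most 10 in all, crops included, and the job is handed in when it is done.

Besides the shell and the picture viewer there is one more tool, called after "Call:" as name(argument=value, ...) on one line, values as JSON. step_arm: Moves the arm, as the interface text tells. Its arguments: {"type":"object","properties":{"series":{"type":"string"},"newtons":{"type":"number"}},"required":["series"]}

```bash
mkdir -p pics
cat > h.py <<'E'
import numpy as np, cv2
from station import telemetry, vision, bot
def cap(n,f):
    c=vision.capture(n); cv2.imwrite('pics/'+f,c['pixels'][:,:,::-1]); return c
def pts(c):
    z=c['range_z']; v,u=np.mgrid[:400,:640]; K=c['K']
    p=np.stack([(u-K[0,2])/K[0,0]*z,(v-K[1,2])/K[1,1]*z,z,np.ones_like(z)],-1)
    p=(p@c['cam_to_world'].T)[...,:3]; p[z==0]=np.nan; return p
E
python3 - <<'E'
from h import *
for n in('top','side'):
    c=cap(n,n+'0.png'); np.savez(n+'0.npz',**c); print(n,c['K'][0,0],c['cam_to_world'].round(3).tolist())
s=telemetry.sense(); print({k:np.round(s[k],3) for k in s}, bot.tip_extent)
E
```

```text
top 381.66030933227717 [[-0.005, -0.99, 0.139, 0.465], [-1.0, 0.01, 0.03, 0.041], [-0.031, -0.139, -0.99, 0.951], [0.0, 0.0, 0.0, 1.0]]
side 438.82314838329313 [[-0.944, -0.119, 0.307, 0.235], [-0.329, 0.319, -0.889, 1.077], [0.007, -0.94, -0.34, 0.469], [0.0, 0.0, 0.0, 1.0]]
{'time': np.float64(0.1), 'joint_pos': array([ 1.102,  0.478,  0.022,  1.556, -0.012,  1.109, -0.083]), 'joint_velocities': array([ 0.001, -0.   , -0.001,  0.001, -0.001,  0.   ,  0.001]), 'effort': array([ 4.0000e-03, -5.9776e+01,  1.6130e+00, -2.8196e+01,  1.3000e-02,
        5.0000e-03, -0.0000e+00]), 'eef_pos': array([ 0.238, -0.631,  0.404]), 'orientation': array([-0.001,  0.984,  0.179, -0.   ]), 'contact_force': array([-0.355, -0.351,  0.057]), 'moment': array([-0.005, -0.01 ,  0.029]), 'grasp_force': np.float64(0.0), 'grip_width': np.float64(0.086)} 0.1734
```

View pics/top0.png

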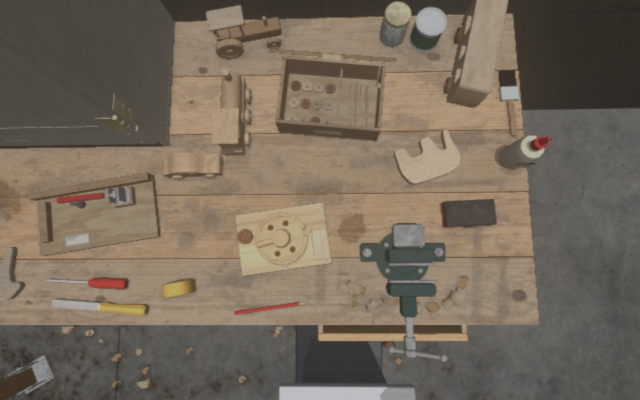

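View pics/side0.png

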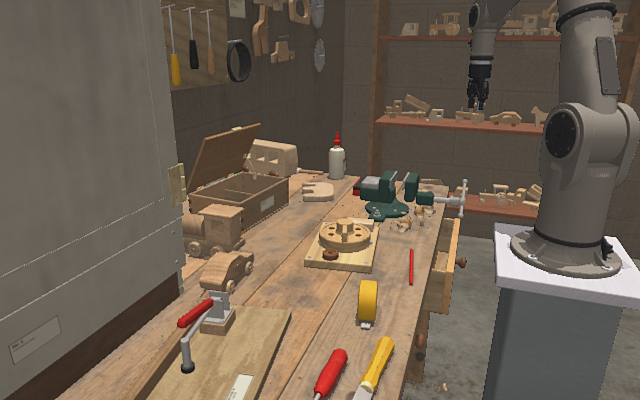

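The top view shows the board around (283,238), the hub near (282,237), the wing pointing left to about (260,242), the small wheel at (246,236), the offcut at (319,245) and a vise to the right at (405,255). The side view agrees. Next I'll measure with the depth data.

Run:
```python
from h import *
c=np.load('top0.npz'); p=pts(c)
roi=np.zeros((400,640),bool); roi[190:290,225:345]=1
z=p[...,2]
def cc(m):
    return m&roi
hub=cc((z>.064)&(z<.08)); q=p[hub]; print('hi',len(q),q.mean(0),z[roi].max())
disc=cc((z>.039)&(z<.056)); q=p[disc]; print('disc',len(q),q[:,:2].min(0),q[:,:2].max(0),np.median(q[:,2]))
v,u=np.where(disc); (cx,cy),r=cv2.minEnclosingCircle(p[disc][:,:2].astype(np.float32)); print('circ',cx,cy,r)
# board rect
b=cc((z>.013)&(z<.09)); 
n,l,st,_=cv2.connectedComponentsWithStats(b.astype(np.uint8)); k=1+st[1:,4].argmax()
q=p[l==k][:,:2].astype(np.float32)
print('board',cv2.minAreaRect(q*1000), np.median(z[(l==k)&(z<.026)]))
im=cv2.resize(c['pixels'][185:295,215:355,::-1],None,fx=5.5,fy=5.4,interpolation=cv2.INTER_CUBIC)
cv2.imwrite('pics/crop0.png',im)
```

```text
hi 324 [0.49421454 0.15861464 0.07107057] nan
disc 2092 [0.43667945 0.03645869] [0.55747684 0.20962234] 0.044795670860773795
circ 0.48581939935684204 0.12118029594421387 0.09113745391368866
board ((497.4667663574219, 148.51760864257812), (150.0472412109375, 220.0320587158203), 7.75302791595459) 0.019791968443072128
```

View pics/crop0.png

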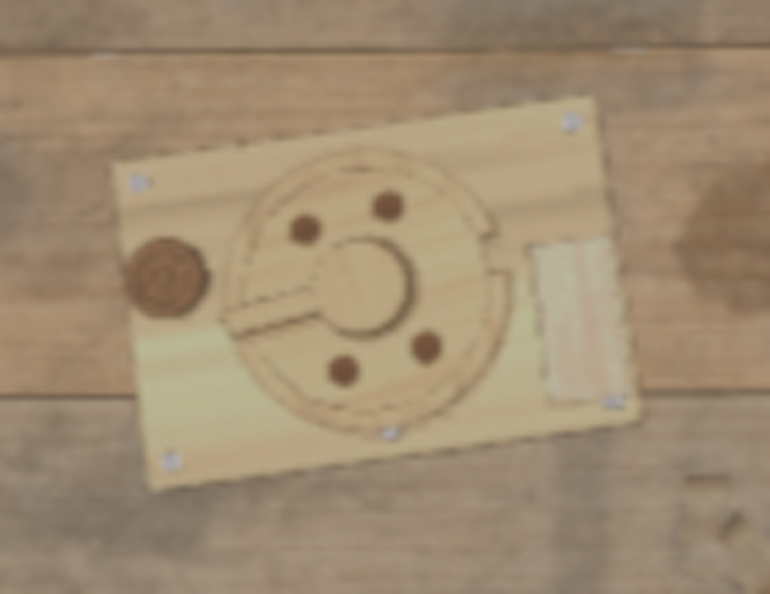

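```bash
cat >> h.py <<'E'
def wheel(c,C=(.4975,.1485),top=.070):
    # wing direction from points of top faces, cut to ring 26..58 mm
    p=pts(c); d=p-np.array([*C,0]); r=np.hypot(d[...,0],d[...,1])
    g=(r>.026)&(r<.058)&(p[...,2]>top-.008)&(p[...,2]<top+.01)
    q=d[g][:,:2]; m=q.mean(0)
    h=p[(r<.015)&(p[...,2]>top-.008)&(p[...,2]<top+.012)]
    return len(q),np.degrees(np.arctan2(m[1],m[0])),np.hypot(*m),np.median(h[:,2]) if len(h) else None
E
python3 - <<'E'
from h import *
c=np.load('top0.npz'); p=pts(c); print(wheel(c))
z=p[...,2]; roi=np.zeros((400,640),bool); roi[190:290,225:345]=1
d=np.hypot(p[...,0]-.4975,p[...,1]-.1485)
# hub edge: only high pts not in the +y wing half
h=roi&(z>.064)&(z<.08)&(p[...,1]<.155); q=p[h]; print('hub ext',q.min(0),q.max(0))
w=(p[...,0]>.3)&(p[...,0]<.65)&(p[...,1]<.0)&(p[...,1]>-.5); print('vise max z',np.nanmax(z[w]))
# pin by colour
im=c['pixels'].astype(int); s=im[...,2]-im[...,0]; g=roi&(s>5)
n,l,st,ce=cv2.connectedComponentsWithStats(g.astype(np.uint8))
for i in range(1,n):
    u,v=ce[i]; K=c['K'];M=c['cam_to_world']; ray=M[:3,:3]@[(u-K[0,2])/K[0,0],(v-K[1,2])/K[1,1],1]; t=(.027-M[2,3])/ray[2]
    print(st[i,4],ce[i].round(1),(M[:3,3]+t*ray).round(4))
E
```

```text
(72, np.float64(105.61890377257693), np.float64(0.04156568710327602), np.float64(0.07184750225318848))
hub ext [0.47826024 0.12868479 0.06427709] [0.51501651 0.15383219 0.07538607]
vise max z 0.11638854314415026
```

Call:
step_arm(series="0.028 0.03 0 0 0 0 -1; 0.028 0.03 0 0 0 0 -1; 0.028 0.03 0 0 0 0 -1; 0.028 0.03 0 0 0 0 -1; 0.028 0.03 0 0 0 0 -1", newtons=60)

```text
time: 0.52
eef_pos: [0.3792, -0.4799, 0.4044]
orientation: [-0.0, 0.984, 0.179, -0.0]
contact_force: [1.1, -0.0, -0.1]
grip_width: 0.0257
grasp_force: 0.0
```

Call:
step_arm(series="0.008 0.04 0 0 0 0 -1; 0.008 0.04 0 0 0 0 -1; 0.008 0.04 0 0 0 0 -1; 0.008 0.04 0 0 0 0 -1; 0.008 0.04 0 0 0 0 -1")

```text
time: 0.93
eef_pos: [0.4181, -0.2795, 0.4044]
orientation: [-0.0, 0.984, 0.179, -0.0]
contact_force: [0.2, 0.4, 0.3]
grip_width: 0.0002
grasp_force: 0.0
```

Call:
step_arm(series="0.008 0.04 0 0 0 0 -1; 0.008 0.04 0 0 0 0 -1; 0.008 0.04 0 0 0 0 -1; 0.008 0.04 0 0 0 0 -1; 0.007 0.04 0 0 0 0 -1")

```text
time: 1.35
eef_pos: [0.4571, -0.0796, 0.4047]
orientation: [0.0, 0.984, 0.179, -0.0]
contact_force: [1.3, 0.3, 0.3]
grip_width: -0.0
grasp_force: 0.0
```

Call:
step_arm(series="0 0.04 0 0 0 0 -1; 0 0.04 0 0 0 0 -1; 0 0.04 0 0 0 0 -1; 0 0.04 0 0 0 0 -1; 0 0.04 0 0 0 0 -1")

```text
time: 1.77
eef_pos: [0.4567, 0.1202, 0.4047]
orientation: [0.0, 0.984, 0.179, -0.0]
contact_force: [0.3, -0.2, -0.2]
grip_width: -0.0003
grasp_force: 0.0
```

Call:
step_arm(series="0 0.04 0 0 0 0 -1; 0 0.024 -0.02 0 0 0 -1; 0 0 -0.04 0 0 0 -1; 0 0 -0.03 0 0 -0.1 -1; 0 0 0 0 0 0 -1")

```text
time: 2.18
eef_pos: [0.4549, 0.1816, 0.3095]
orientation: [0.001, 0.992, 0.129, -0.005]
contact_force: [-1.1, -0.4, -0.5]
grip_width: -0.0001
grasp_force: 0.0
```

Run:
```python
from h import *
c=cap('side','side1.png'); p=pts(c); s=telemetry.sense(); e=s['eef_pos']; print(e,s['orientation'])
g=(np.hypot(p[...,0]-e[0],p[...,1]-e[1])<.03)&(p[...,2]>.09)&(p[...,2]<.25); q=p[g]; print(len(q),q.min(0),q.max(0))
g2=g&(p[...,2]<.16); print(p[g2].min(0),p[g2].max(0))
v,u=np.where(g); a,b=int(v.max()),int(u.mean()); im=c['pixels'][max(a-80,0):a+120,b-120:b+120,::-1]
cv2.imwrite('pics/s1c.png',cv2.resize(im,None,fx=2.9,fy=2.9,interpolation=cv2.INTER_CUBIC)); print(a,b)
```

```text
[0.45600359 0.18188485 0.31227853] [ 9.18397417e-04  9.91364000e-01  1.31091923e-01 -3.38876639e-03]
330 [0.4286526  0.15939411 0.13607449] [0.4733049  0.2110466  0.24388572]
[0.4397049  0.18014559 0.13607449] [0.46035866 0.19802113 0.15998932]
202 360
```

View pics/s1c.png

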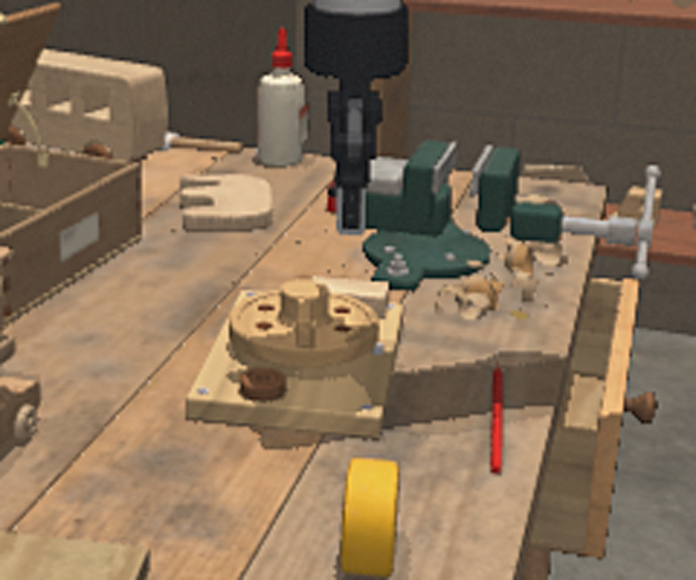

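The close side view shows the shut fingertip (about (350,230) in the crop) hanging clear above the wheel on its robot side. The depth tip height of 0.136 agrees with TCP minus tip_extent. Now I'll lower it.

Call:
step_arm(series="0 0 -0.03 0 0 0 -1; 0 0 -0.03 0 0 0 -1; 0 0 -0.015 0 0 0 -1; 0 0 -0.011 0 0 0 -1; 0 0 0 0 0 0 -1")

```text
time: 2.65
eef_pos: [0.4576, 0.1821, 0.2285]
orientation: [0.0, 0.991, 0.131, -0.0]
contact_force: [-0.5, -0.6, -0.1]
grip_width: -0.0
grasp_force: 0.0
```

Run:
```python
import numpy as np
C=np.array([.4972,.1486]);r=.045;d=.017
prev=np.array([.4576,.1821])
for th in [105.6]+[105.6-6*i for i in range(1,17)]+[7.75]:
    a=np.radians(th);u=np.array([np.cos(a),np.sin(a)]);t=np.array([-u[1],u[0]]);P=C+r*u+d*t
    print(th.__round__(1),P.round(4),(P-prev).round(4));prev=P
```

```text
105.6 [0.4687 0.1874] [0.0111 0.0053]
99.6 [0.4729 0.1901] [0.0042 0.0028]
93.6 [0.4774 0.1924] [0.0045 0.0023]
87.6 [0.4821 0.1943] [0.0047 0.0018]
81.6 [0.487  0.1956] [0.0049 0.0013]
75.6 [0.4919 0.1964] [0.005  0.0008]
69.6 [0.497  0.1967] [0.005  0.0003]
63.6 [0.502  0.1965] [ 0.005  -0.0002]
57.6 [0.507  0.1957] [ 0.005  -0.0008]
51.6 [0.5118 0.1944] [ 0.0049 -0.0013]
45.6 [0.5165 0.1926] [ 0.0047 -0.0018]
39.6 [0.521  0.1904] [ 0.0045 -0.0023]
33.6 [0.5253 0.1877] [ 0.0042 -0.0027]
27.6 [0.5292 0.1845] [ 0.0039 -0.0031]
21.6 [0.5328 0.181 ] [ 0.0036 -0.0035]
15.6 [0.536  0.1771] [ 0.0032 -0.0039]
9.6 [0.5387 0.1729] [ 0.0028 -0.0042]
7.8 [0.5395 0.1715] [ 0.0008 -0.0014]
```

Call:
step_arm(series="0.006 0.003 0 0 0 0 -1; 0.005 0.002 0 0 0 0 -1; 0.004 0.003 0 0 0 -0.105 -1; 0.0045 0.0025 0 0 0 -0.105 -1; 0 0 0 0 0 0 -1")

```text
time: 3.07
eef_pos: [0.4787, 0.1941, 0.2305]
orientation: [-0.001, 1.0, 0.024, 0.002]
contact_force: [0.5, 0.9, 0.3]
grip_width: -0.0001
grasp_force: 0.0
```

Call:
step_arm(series="0.0047 0.0018 0 0 0 -0.105 -1; 0.005 0.0013 0 0 0 -0.105 -1; 0.005 0.001 0 0 0 -0.105 -1; 0.005 0 0 0 0 -0.105 -1; 0.005 0 0 0 0 -0.105 -1")

```text
time: 3.48
eef_pos: [0.5022, 0.1974, 0.2298]
orientation: [-0.001, 0.972, -0.235, 0.001]
contact_force: [-1.0, -0.4, -0.1]
grip_width: 0.0001
grasp_force: 0.1
```

Run:
```python
from h import *
c=cap('top','top2.png'); s=telemetry.sense(); print(s['eef_pos'],s['orientation'],s['contact_force'],wheel(c))
cv2.imwrite('pics/t2c.png',cv2.resize(c['pixels'][185:295,215:355,::-1],None,fx=4,fy=4))
```

```text
[0.5031343  0.19743614 0.23001816] [-9.69136757e-04  9.71106776e-01 -2.38640662e-01  1.15104483e-03] [ 0.10719146  0.4104961  -0.17677872] (12, np.float64(59.36446638830495), np.float64(0.028721816394427054), np.float64(0.07185908057320811))
```

View pics/t2c.png

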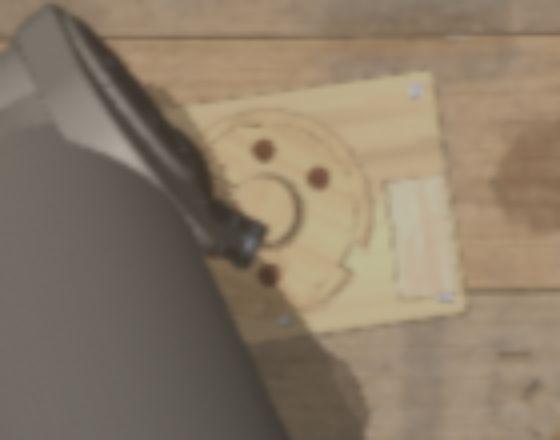

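The wheel turned as expected: the notch is at (355,262) in the crop, the hub at (270,213) and the pin at (283,320), so the wing points at roughly 60°. I'll continue the arc.

Call:
step_arm(series="0.005 -0.001 0 0 0 -0.105 -1; 0.005 -0.0013 0 0 0 -0.105 -1; 0.0047 -0.0018 0 0 0 -0.105 -1; 0.0045 -0.0023 0 0 0 -0.105 -1; 0 0 0 0 0 0 -1")

```text
time: 3.95
eef_pos: [0.5217, 0.1905, 0.2297]
orientation: [-0.001, 0.902, -0.432, 0.001]
contact_force: [-0.0, -0.3, 0.8]
grip_width: 0.0004
grasp_force: 0.0
```

Call:
step_arm(series="0.0042 -0.003 0 0 0 -0.105 -1; 0.004 -0.003 0 0 0 -0.105 -1; 0.0036 -0.0035 0 0 0 -0.105 -1; 0 0 0 0 0 0 -1; 0 0 0 0 0 0 -1")

```text
time: 4.37
eef_pos: [0.5321, 0.1819, 0.2287]
orientation: [0.001, 0.825, -0.565, 0.0]
contact_force: [-0.4, 0.4, -0.1]
grip_width: -0.0003
grasp_force: 0.0
```

Run:
```python
from h import *
c=cap('top','top3.png'); s=telemetry.sense(); print(s['eef_pos'],s['orientation'],s['contact_force'],wheel(c))
cv2.imwrite('pics/t3c.png',cv2.resize(c['pixels'][185:295,215:355,::-1],None,fx=5,fy=5,interpolation=cv2.INTER_CUBIC))
```

```text
[0.53197658 0.18199765 0.22860563] [ 3.50433195e-04  8.24953889e-01 -5.65199856e-01 -2.82879538e-04] [-0.24237776 -0.40528959 -0.38744081] (27, np.float64(13.662910065156922), np.float64(0.033196075532083445), np.float64(0.07162000525953016))
```

View pics/t3c.png

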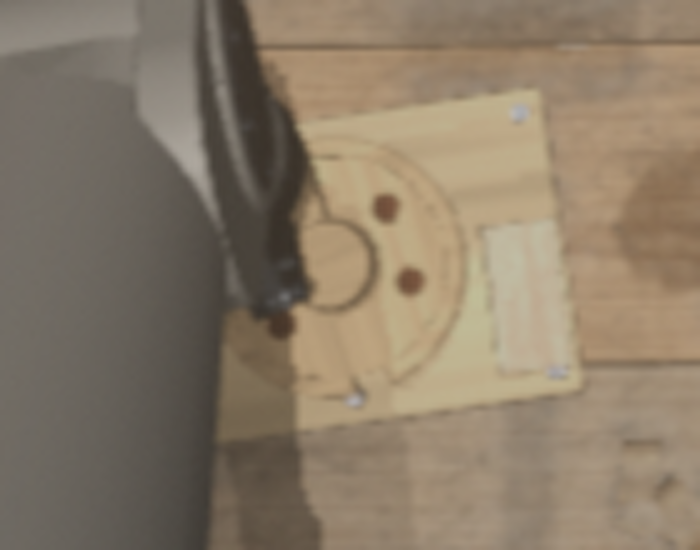

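The holes at (385,208) and (410,281) and the pin at (355,399) are visible, but the wing is half hidden. I'll track the angle by the dark holes instead.

```bash
cat >> h.py <<'E'
def holes(c,z0=.046,C=(.4972,.1486)):
    im=c['pixels']; K=c['K'];M=c['cam_to_world']
    v,u=np.mgrid[:400,:640]; ray=np.stack([(u-K[0,2])/K[0,0],(v-K[1,2])/K[1,1],np.ones((400,640))],-1)@M[:3,:3].T
    P=M[:3,3]+ray*((z0-M[2,3])/ray[...,2])[...,None]; d=P[...,:2]-C; r=np.hypot(d[...,0],d[...,1])
    i=im.astype(int); g=(r<.052)&(r>.028)&(i[...,0]<145)&(i[...,0]-i[...,2]>30)&(abs(pts(c)[...,2]-z0+.004)<.012)
    n,l,st,_=cv2.connectedComponentsWithStats(g.astype(np.uint8)); o=[]
    for k in range(1,n):
        if st[k,4]>=8: m=d[l==k].mean(0); o.append((int(st[k,4]),round(float(np.hypot(*m))*1e3,1),round(float(np.degrees(np.arctan2(m[1],m[0]))),1)))
    return o
E
python3 - <<'E'
from h import *
print(holes(np.load('top0.npz'))); print(holes(cap('top','x.png')))
E
```

```text
[(21, 36.9, -13.3), (22, 38.2, 46.5), (21, 35.9, -135.2), (24, 37.0, 163.9)]
[(21, 36.9, -40.3), (19, 36.0, -100.4), (77, 44.1, 137.1)]
```

Call:
step_arm(series="0.0032 -0.0039 0 0 0 -0.105 -1; 0.0028 -0.0042 0 0 0 -0.105 -1; 0 0 0 0 0 0 -1; 0 0 0 0 0 0 -1")

```text
time: 4.8
eef_pos: [0.5382, 0.1732, 0.2282]
orientation: [0.001, 0.76, -0.65, -0.0]
contact_force: [-0.5, -0.4, -0.2]
grip_width: 0.0003
grasp_force: 0.0
```

Run:
```python
from h import *
c=cap('top','top4.png'); s=telemetry.sense(); print(s['eef_pos'],s['contact_force'],holes(c))
```

```text
[0.53811856 0.17333731 0.22825757] [-0.19174138 -0.04365089  0.7326694 ] [(23, 37.1, -52.3), (26, 36.5, -113.2), (46, 43.9, 129.4)]
```

The holes give the wing at about 7.2° against a target of 7.75°. I'll back off and check.

Call:
step_arm(series="-0.001 0.01 0 0 0 0 -1; 0 0.005 0.03 0 0 0 -1; 0 0.02 0.04 0 0 0 -1; 0 0.035 0.01 0 0 0 -1; 0 0.03 0 0 0 0 -1")

```text
time: 5.27
eef_pos: [0.5386, 0.2727, 0.3091]
orientation: [-0.002, 0.759, -0.651, -0.0]
contact_force: [0.4, 0.5, -1.0]
grip_width: -0.0001
grasp_force: 0.0
```

Run:
```python
from h import *
c=cap('top','top5.png'); s=telemetry.sense(); print(s['eef_pos'],s['contact_force'],holes(c),wheel(c))
cv2.imwrite('pics/t5c.png',cv2.resize(c['pixels'][185:295,215:355,::-1],None,fx=5,fy=5,interpolation=cv2.INTER_CUBIC))
```

```text
[0.53691563 0.28169716 0.30597084] [ 0.42651045  7.60817937 -2.19905202] [(20, 37.2, -51.6), (20, 37.2, 65.8), (22, 37.2, -112.5), (21, 36.4, 125.3)] (76, np.float64(4.930245322972742), np.float64(0.04162221036706414), np.float64(0.07173471846607948))
```

View pics/t5c.png

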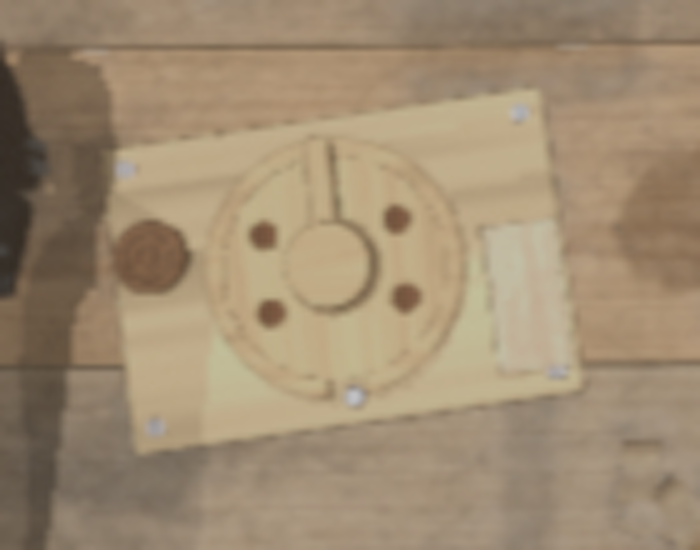

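The wing now points to image (320,140) and the notch's left edge is at (330,388), with the pin at (355,397). The wheel looks 1–3° too far clockwise. I'll zoom in on the notch.

Run:
```python
from h import *
c=cap('top','top6.png'); s=telemetry.sense(); print(s['eef_pos'],s['contact_force'],holes(c),wheel(c))
cv2.imwrite('pics/t6c.png',cv2.resize(c['pixels'][250:275,265:305,::-1],None,fx=16,fy=16,interpolation=cv2.INTER_CUBIC))
K=c['K'];M=np.linalg.inv(c['cam_to_world'])
def proj(p): q=M@[*p,1]; q=K@q[:3]; return ((q[:2]/q[2]-[265,250]+.5)*16).round(0)
C=np.array([.4972,.1486]);
def at(r,w,yaw,z): a=np.radians(yaw); R=np.array([[np.cos(a),-np.sin(a)],[np.sin(a),np.cos(a)]]); return [*(C+R@[-r,w]),z]
print('pin',proj(at(.062,0,7.75,.027)))
for y in(4,6,7.75): print(y,'notch top mouth +y,-y',proj(at(.062,.008,y,.046)),proj(at(.062,-.008,y,.046)),'floor',proj(at(.053,.008,y,.046)),proj(at(.053,-.008,y,.046)))
```

```text
[0.53648375 0.27889252 0.30477222] [ 0.0432507   0.52488275 -0.48971412] [(20, 37.2, -51.6), (20, 37.2, 65.8), (22, 37.2, -112.5), (21, 36.4, 125.3)] (75, np.float64(4.7528424612636195), np.float64(0.04139436308008636), np.float64(0.07192422615140381))
pin [339. 235.]
4 notch top mouth +y,-y [243. 246.] [352. 238.] floor [239. 184.] [348. 176.]
6 notch top mouth +y,-y [258. 246.] [366. 234.] floor [252. 185.] [360. 172.]
7.75 notch top mouth +y,-y [271. 246.] [379. 231.] floor [263. 185.] [371. 169.]
```

View pics/t6c.png

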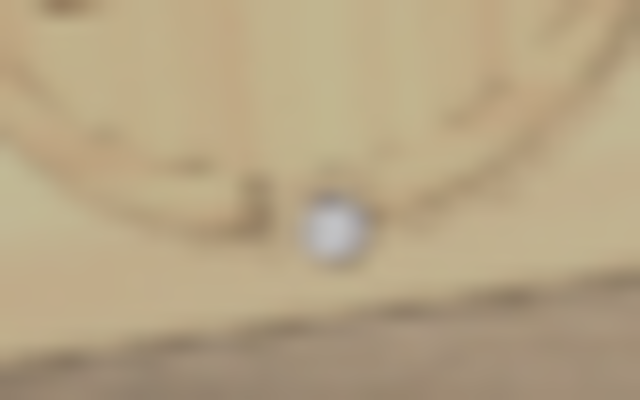

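Call:
step_arm(series="0.002 -0.04 0 0 0 0 -1; 0.002 -0.04 0 0 0 0 -1; 0.003 -0.04 0 0 0 0 -1; 0.002 -0.035 0 0 0 0 -1; 0 0 0 0 0 0 -1")

```text
time: 5.78
eef_pos: [0.5458, 0.1077, 0.3061]
orientation: [0.002, 0.756, -0.655, 0.0]
contact_force: [-0.4, -0.7, -0.1]
grip_width: 0.0004
grasp_force: 0.0
```

Call:
step_arm(series="0 0 0 0 0 0 -1; 0 0 0 0 0 0 -1")

```text
time: 5.95
eef_pos: [0.5464, 0.1166, 0.3054]
orientation: [0.0, 0.759, -0.651, -0.001]
contact_force: [-0.2, 1.0, -0.1]
grip_width: -0.0001
grasp_force: 0.0
```

Call:
step_arm(series="0 0 -0.025 0 0 0 -1; 0 0 -0.025 0 0 0 -1; 0 0 -0.017 0 0 0 -1; 0 0 -0.01 0 0 0 -1; 0 0 0 0 0 0 -1")

```text
time: 6.37
eef_pos: [0.5456, 0.1181, 0.2268]
orientation: [0.002, 0.76, -0.65, -0.001]
contact_force: [-0.1, 0.2, 1.7]
grip_width: 0.0001
grasp_force: 0.0
```

Call:
step_arm(series="0 0.003 0 0 0 0 -1; 0 0.003 0 0 0 0 -1; 0 0.003 0 0 0 0 -1; 0 0 0 0 0 0 -1; 0 0 0 0 0 0 -1")

```text
time: 6.78
eef_pos: [0.5467, 0.1262, 0.2296]
orientation: [-0.001, 0.759, -0.651, 0.0]
contact_force: [-0.3, -0.9, -0.2]
grip_width: -0.0004
grasp_force: 0.0
```

Call:
step_arm(series="0 0.003 0 0 0 0 -1; 0 0.003 0 0 0 0 -1; 0 0.002 0 0 0 0 -1; 0 0.001 0 0 0 0 -1; 0 0 0 0 0 0 -1")

```text
time: 7.2
eef_pos: [0.5465, 0.1351, 0.2289]
orientation: [0.0, 0.759, -0.651, -0.0]
contact_force: [0.8, -0.0, 0.5]
grip_width: -0.0004
grasp_force: 0.0
```

Run:
```python
from h import *
c=cap('top','top7.png'); s=telemetry.sense(); print(s['eef_pos'],s['contact_force'],holes(c))
```

```text
[0.54647784 0.13485249 0.22893924] [ 0.18217214 -0.3186973   0.80251172] [(17, 38.7, -53.0), (28, 36.4, -113.5), (21, 45.2, 144.4)]
```

Call:
step_arm(series="0 0.0015 0 0 0 0 -1; 0 0.0015 0 0 0 0 -1; 0 0 0 0 0 0 -1; 0 0 0 0 0 0 -1")

```text
time: 7.58
eef_pos: [0.5465, 0.1378, 0.229]
orientation: [0.0, 0.759, -0.651, 0.0]
contact_force: [-0.9, 0.3, 0.2]
grip_width: 0.0002
grasp_force: 0.0
```

Run:
```python
from h import *
c=cap('top','top8.png'); s=telemetry.sense(); print(s['eef_pos'],s['contact_force'],holes(c))
```

```text
[0.5464823  0.13766579 0.22896098] [-0.849666    0.09045874  0.63363966] [(26, 37.1, -51.7), (28, 36.4, -113.5), (20, 46.1, 141.4)]
```

Call:
step_arm(series="0.001 -0.008 0 0 0 0 -1; 0.001 -0.007 0.02 0 0 0 -1; 0 0 0.03 0 0 0 -1; 0 0.01 0.03 0 0 0 -1; 0 0.03 0 0 0 0 -1")

```text
time: 8.05
eef_pos: [0.5506, 0.1567, 0.3146]
orientation: [-0.003, 0.755, -0.655, 0.003]
contact_force: [1.5, -0.3, 0.1]
grip_width: -0.0002
grasp_force: 0.0
```

Call:
step_arm(series="-0.005 0.04 0 0 0 0 -1; -0.005 0.04 0 0 0 0 -1; 0 0.04 0 0 0 0 -1; 0 0.015 0 0 0 0 -1; 0 0 0 0 0 0 -1")

```text
time: 8.47
eef_pos: [0.5377, 0.3032, 0.3079]
orientation: [0.0, 0.761, -0.648, -0.0]
contact_force: [0.3, 0.4, 0.2]
grip_width: 0.0001
grasp_force: 0.0
```

Run:
```python
from h import *
c=cap('top','top9.png'); s=telemetry.sense(); print(s['eef_pos'],s['contact_force'],holes(c),wheel(c))
cv2.imwrite('pics/t9c.png',cv2.resize(c['pixels'][250:275,265:305,::-1],None,fx=16,fy=16,interpolation=cv2.INTER_CUBIC))
```

```text
[0.53813295 0.29981575 0.30830396] [-0.05927643 -0.45228706  0.45242174] [(20, 37.2, -51.6), (19, 37.4, 65.4), (22, 37.2, -112.5), (21, 36.4, 125.3)] (75, np.float64(4.892889421704025), np.float64(0.041758538240322926), np.float64(0.07173842656979823))
```

View pics/t9c.png

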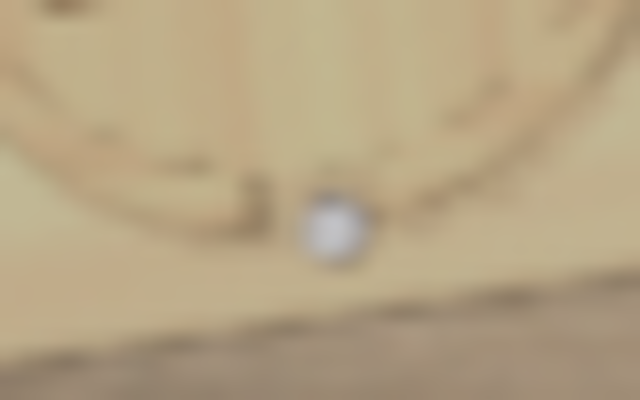

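The wheel has not changed. The pin is seen whole, so the notch's right edge lies at x≥368, and the left wall's foot is at about 266. Pin (301–369) is therefore within the notch, so I'll go over the hub and press gently.

Call:
step_arm(series="-0.01 -0.035 0 0 0 0 -1; -0.01 -0.04 0 0 0 0 -1; -0.01 -0.04 0 0 0 0 -1; -0.011 -0.035 0 0 0 0 -1; 0 0 0 0 0 0 -1")

```text
time: 8.93
eef_pos: [0.4949, 0.1375, 0.3094]
orientation: [0.001, 0.754, -0.657, -0.0]
contact_force: [-0.3, -0.8, -0.2]
grip_width: 0.0001
grasp_force: 0.0
```

Call:
step_arm(series="0 0 -0.02 0 0 0 -1; 0 0 -0.02 0 0 0 -1; 0 0 -0.01 0 0 0 -1; 0 0 0 0 0 0 -1; 0 0 0 0 0 0 -1")

```text
time: 9.35
eef_pos: [0.4975, 0.1466, 0.2591]
orientation: [0.0, 0.758, -0.652, -0.0]
contact_force: [0.1, -0.1, -0.2]
grip_width: -0.0002
grasp_force: 0.0
```

Call:
step_arm(series="0 0.002 -0.004 0 0 0 -1; 0 0 -0.004 0 0 0 -1; 0 0 -0.004 0 0 0 -1; 0 0 -0.002 0 0 0 -1; 0 0 -0.002 0 0 0 -1")

```text
time: 9.77
eef_pos: [0.4976, 0.1499, 0.2431]
orientation: [-0.0, 0.759, -0.651, -0.0]
contact_force: [-0.9, 0.8, 3.2]
grip_width: -0.0
grasp_force: 2.0
```

Call:
step_arm(series="0 0 -0.002 0 0 0 -1; 0 0 -0.002 0 0 0 -1; 0 0 0 0 0 0 -1")

```text
time: 10.02
eef_pos: [0.4975, 0.1498, 0.2387]
orientation: [0.0, 0.759, -0.651, 0.0]
contact_force: [-1.1, -0.5, -0.1]
grip_width: 0.0
grasp_force: 0.0
```

Call:
step_arm(series="0 0 -0.002 0 0 0 -1; 0 0 -0.002 0 0 0 -1; 0 0 -0.001 0 0 0 -1; 0 0 0 0 0 0 -1; 0 0 0 0 0 0 -1")

```text
time: 10.43
eef_pos: [0.4977, 0.1494, 0.2354]
orientation: [-0.001, 0.758, -0.652, -0.001]
contact_force: [-8.3, 0.7, 24.5]
grip_width: -0.0002
grasp_force: 12.5
```

It is seated: 24.5 N at TCP z 0.2354, the predicted height. I'll retreat and check.

Call:
step_arm(series="0 0 0.005 0 0 0 -1; 0 0 0.02 0 0 0 -1; 0 0 0.03 0 0 0 -1; 0 0.03 0.02 0 0 0 -1; 0 0.035 0 0 0 0 -1")

```text
time: 10.85
eef_pos: [0.499, 0.2126, 0.3127]
orientation: [-0.002, 0.756, -0.654, 0.001]
contact_force: [1.4, 1.2, -0.4]
grip_width: -0.0001
grasp_force: 0.0
```

Call:
step_arm(series="0.02 0.035 0 0 0 0 -1; 0.02 0.03 0 0 0 0 -1; 0 0.02 0 0 0 0 -1; 0 0 0 0 0 0 -1; 0 0 0 0 0 0 -1")

```text
time: 11.27
eef_pos: [0.5372, 0.3008, 0.308]
orientation: [0.001, 0.759, -0.651, 0.0]
contact_force: [0.6, -1.1, -0.0]
grip_width: 0.0001
grasp_force: 0.0
```

Run:
```python
from h import *
c=cap('top','topA.png'); s=telemetry.sense(); print(s['eef_pos'],s['contact_force'],wheel(c,top=.06),holes(c,.036))
p=pts(c); d=p[...,:2]-np.array([.4972,.1486]); r=np.hypot(d[...,0],d[...,1])
g=(r>.025)&(r<.05)&(p[...,2]>.03)&(p[...,2]<.045); A=np.c_[d[g],np.ones(g.sum())]; f=np.linalg.lstsq(A,p[g][:,2],rcond=None)[0]; print('disc plane',f)
```

```text
[0.53722112 0.29917387 0.30835429] [-0.39594204 -1.17637849 -0.7242458 ] (68, np.float64(4.787149090725627), np.float64(0.041525950014371274), np.float64(0.06189121377641904)) [(20, 37.4, -51.8), (20, 37.2, 65.7), (20, 36.3, -112.6), (20, 36.9, 124.1)]
disc plane [-0.00026882  0.00134941  0.03495713]
```

Hub top is at 0.062, the disc is level, and the robot is clear. Handing in.

```bash
python3 -c "
from station import bot; print(bot.close_job())"
```

```text
the job is handed in; nothing more can be done
None
```

The wheel was turned until its notch stood over the drive pin, pressed fully home (hub top measured at 62 mm, disc level) and handed in at about 11 s with the arm clear; the hand-in call returned no verdict.

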